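Set the two-wheel cut-count preset to four-two

ROBOT

A 6-joint arm with a two-finger parallel gripper is mounted at the origin on the work surface. World frame = base frame: x ahead of the robot, y to its left, z up, the work surface at z = 0. Lengths are in mm, angles in rad, forces in N, time in s.
With the tool pointing down it reaches from about 350 to 775 mm from the base axis. Payload 7.3 kg.
Tool frame: the origin (TCP) lies midway between the tips of the shut fingers; the grasp point (between the pads) lies 19 mm behind it; x points along the fingers, y is the direction in which the jaws open and shut, and the axes are right-handed (so a half turn about x gives the same grasp; the last joint's range is limited). The gripper opens to 92 mm and grips with 3 to 60 N. Pads are 19 mm wide; open, the fingers measure 130 mm over their backs; the gripper's body (75 mm by 190 mm) begins 47 mm behind the grasp point.
Start: joints at [1.022, 0.342, 1.524, -0, 1.275, -0.146], TCP at [205.786, 483.008, 226.741] pointing down, gripper open.
Joint ranges: [-2.53, 2.53], [-0.77, 2.02], [0.04, 2.7], [-1, 4.14], [0.28, 2.66], [-3.11, 3.11]. Speed limits (rad/s): [2.57, 2.57, 3.14, 3.14, 3.14, 3.14].

INTERFACE

Orientations are given as [roll, pitch, yaw] about the fixed x, y, z axes, in that order (R = Rz(yaw) Ry(pitch) Rx(roll)).
In Python, from plant import get_obs, capture, close_job gives the robot as it stands. The module is installed in compiled form; this text tells all that it offers.
- The arm moves only by the tool send_rows, never from a script. Its argument "moves" is a list of rows, each a list of 4 numbers: the shift along the tool's x, y, z in mm, then the turn about the tool's x in degrees. In form: [[tx, ty, tz, yaw], ...]. A call has 1 to 8 rows; each row shifts and turns the commanded pose from where the row before left it, along the tool's axes as they then stand; what a row does not reach is not made up. A row lasts 1/8 s, in which the tool goes at most 62.5 mm and 10.7 degrees, less where a joint would pass 70% of its speed; a pose out of reach is approached as far as the arm can. A call with a gripper value outside its range is refused whole. "hand" is the opening, from 0 (shut) to 1 (fully open), set as the call begins (left out, the last holds). The fingers move at their own pace and stop on an object; the grip force is fixed at half the most. Time passes only in rows, so rows that do not move let the fingers close. It gives the time, the measured TCP pose, the force and the opening at its end, in the units of the state.
- get_obs(): the state, without advancing time (a new reading comes with each control period).
- capture(name): name is "side" or "top"; returns a dict with "image" (480x640x3 uint8, red, green, blue), "K" (3x3 intrinsics, pixels), "dist" ([k1, k2, p1, p2, k3] as OpenCV has them; the pictures are not rectified), "position" and "attitude" of the camera in the world. Camera axes: x right, y down, z forward; pixel columns grow to the right and rows downward; lengths in mm; the calibration is good to about 2 mm. A picture is of the moment at which its call begins. There is no depth.
- close_job(): hands the job in, once; it reports no verdict.
The state is a dict: "time": time; "joint_positions": joint angles; "dq": joint speeds; "tau": joint torques, N m; "tool_pos": TCP position; "tcp_rot": TCP orientation; "contact_force": force on the tool from outside, world axes, zero at the start; "moment": the same for the moment, N m; "grip_width": finger opening in mm.
Only numpy, scipy, OpenCV 4.12 (cv2) and the standard library are available. Lean on these libraries where they do the work, as an engineer would, in place of code of your own. Each camera call takes 0.05 s, during which the arm holds its last target. There are 200 camera calls.

TASK

On the workshop bench, set the two-wheel cut-count preset to 4-2: turn the left wheel until its metal lug points at the row of four dots and the right wheel until its lug points at the row of two dots (left and right as seen from the robot; rows run from one dot nearest the robot to five dots farthest). Leave the single-wheel counter beside it as it is set.

Things in the scene. Friction and masses are not known exactly. Their poses are not given: they have to be found in the camera images.
- preset: fixed grey housing 150 (x) x 148 (y) x 45 mm on a 190 x 168 mm flange; two black wheels, radius 40, width 30 mm, on an axle along y 60 mm over the bench, centred at y = +50 (left) and -20 mm (right). Beside each, 30 mm to its right, a fixed drum of equal radius with dot rows 25 degrees apart, three dots on top. Origin: centre of underside on the bench; x away from robot (within 20 deg), y left, z up
- left_wheel (a joint): left wheel, rad: 0 = lug upright (three dots), positive = lug leans to the housing's +x; four dots = +0.436; stops at +-0.96; starts -0.8 to 0.1. The lug is a plain metal tab standing radially from the rim to 88 mm from the axle, 10 mm thick (along its travel), 22 mm wide. Stiff, no clicks, about 2 N at the lug, stays where left
- right_wheel (a joint): right wheel, same lug, zero, sense, stops and stiffness; two dots = -0.436 (lug leans to the robot); starts -0.1 to 0.8. Only lugs stand higher than 102 mm over the bench: fingertips held at 105 mm pass over the wheels and drums and still push a lug at any starting angle
- single_wheel_lug (a point): tip (middle of the end face) of the lug of the other counter, to be left alone: like the preset but with one wheel and one drum on a fixed housing 150 x 78 mm. The two counters stand on opposite sides of the robot's midline, either way round

How it is judged (in metres and radians):
At the end, for the whole second after the job is handed in: The left wheel's lug points at the four-dot row (+0.436 rad) and the right wheel's lug at the two-dot row (-0.436 rad), each within 10 degrees (0.175 rad), both wheels at rest (value of joint left_wheel between 0.261 and 0.611 rad and value of joint right_wheel between -0.611 and -0.261 rad and velocity of joint left_wheel between -0.05 and 0.05 rad/s and velocity of joint right_wheel between -0.05 and 0.05 rad/s); the robot touches nothing.
It fails at once if the single-wheel counter is turned: its lug tip moves more than 15 mm (distance of single_wheel_lug from where it was at the start of the episode above 0.015 m).
It also fails if it takes over 40 s, if anything falls off the work surface, if the arm or the gripper's body presses on something with over 40 N, if the wrist force passes 120 N, or if a joint passes its speed limit or range.

## Working session

There is one attempt and no reset: what is moved stays moved. The work goes in short steps, Python scripts to look and compute and a tool call to move; the robot and the scene stay as the last step left them, time stands still between calls to the robot, and variables do not carry over. Pictures are saved under pics/ and viewed, about 8 in all and at most 12, crops included, and the job is handed in when it is done.

Besides the shell and the picture viewer there is one more tool, called after "Call:" as name(argument=value, ...) on one line, values as JSON. send_rows: Moves the arm, as the interface text tells. Its arguments: {"type":"object","properties":{"moves":{"type":"array","items":{"type":"array","items":{"type":"number"}}},"hand":{"type":"number"}},"required":["moves"]}

```bash
mkdir -p pics; python3 - <<'E'
from plant import get_obs, capture
import cv2,numpy as np
o=get_obs();print({k:np.round(v,3) for k,v in o.items()})
for n in("top","side"):
    c=capture(n);cv2.imwrite(f"pics/{n}1.png",c["image"][...,::-1]);print(n,c["K"],c["dist"],c["position"],c["attitude"])
E
```

```text
{'time': np.float64(0.0), 'joint_positions': array([ 1.022,  0.343,  1.525,  0.   ,  1.275, -0.146]), 'dq': array([ 0.   , -0.002, -0.002,  0.   , -0.001,  0.001]), 'tau': array([ -0.   , -43.123, -24.422,   0.072,   0.056,  -0.   ]), 'tool_pos': array([205.561, 482.639, 226.051]), 'tcp_rot': array([-1.73 ,  1.569, -2.133]), 'contact_force': array([-0.401,  0.285, -0.241]), 'moment': array([-0.005,  0.059, -0.01 ]), 'grip_width': np.float64(91.6)}
top [[621.71151165   0.         315.34082748]
 [  0.         621.71151165 243.02796269]
 [  0.           0.           1.        ]] [-0.16701838  0.          0.          0.          0.        ] [ 399.77212753   -5.68768553 1117.96181687] [-2.99282903e+00 -2.54654038e-03 -1.56276164e+00]
side [[445.56987886   0.         315.3877044 ]
 [  0.         445.56987886 242.5470082 ]
 [  0.           0.           1.        ]] [-0.06952178  0.          0.          0.          0.        ] [242.01892546 396.98285868 654.26262157] [-2.40946546  0.01591034 -2.52309269]
```

View pics/top1.png

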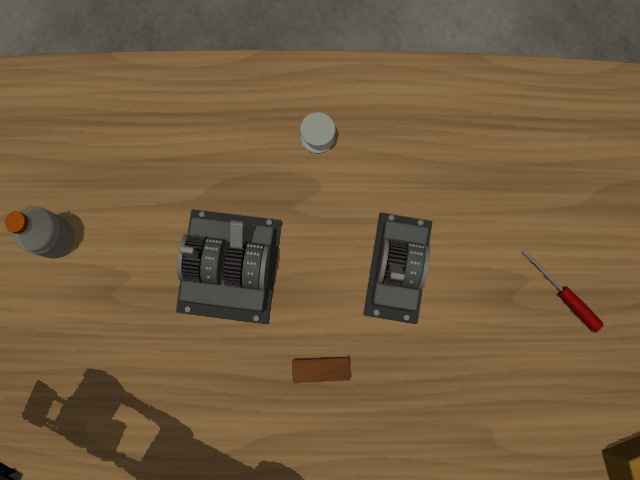

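View pics/side1.png

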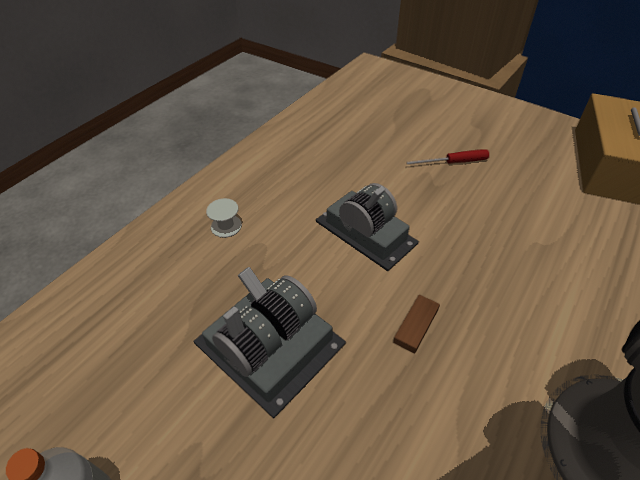

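The top view shows the preset left of the midline, with flange corners near (192,211), (281,219), (269,322) and (178,313). The right lug, at about (236,235), leans away from the robot. The left lug, at about (188,250), is near upright. The single-wheel counter is at about (400,268). Next I'll fit the pose and overlay lug models on a crop.

```bash
cat >h.py <<'E'
from plant import get_obs, capture
import cv2,numpy as np
from scipy.spatial.transform import Rotation as R
from scipy.optimize import least_squares
def cam(n):
    c=capture(n);c["R"]=R.from_euler("xyz",c["attitude"]).as_matrix();return c
def proj(c,P):
    P=np.atleast_2d(P).astype(float);r=c["R"].T
    return cv2.projectPoints(P,cv2.Rodrigues(r)[0],-r@np.array(c["position"]),c["K"],np.array(c["dist"]))[0][:,0]
def world(p,L):
    x,y,a=p;s,k=np.sin(a),np.cos(a);L=np.atleast_2d(L)
    return np.c_[x+k*L[:,0]-s*L[:,1],y+s*L[:,0]+k*L[:,1],L[:,2]]
def lug(q,y0):  # box corners, housing frame
    return np.array([[r*np.sin(q)+t*np.cos(q),y0+w,60+r*np.cos(q)-t*np.sin(q)] for r in(40,88) for t,w in((-5,-11),(-5,11),(5,11),(5,-11))])
def draw(c,p,qs,name):
    im=cv2.resize(c["image"][...,::-1],None,fx=4,fy=4,interpolation=cv2.INTER_CUBIC)
    for q,y0 in zip(qs,(50,-20)):
        u=proj(c,world(p,lug(q,y0)))*4+1.5
        for f,col in((u[:4],(255,0,255)),(u[4:],(0,255,0))): cv2.polylines(im,[np.int32(f)],1,col,1)
    m=proj(c,world(p,[[0,15,80]]))[0]*4;x=int(max(m[0]-300,0));y=int(max(m[1]-280,0))
    cv2.imwrite(name,im[y:y+560,x:x+600]);print(name,"crop origin",x/4,y/4)
E
python3 - <<'E'
from h import *
t,s=cam("top"),cam("side")
F=np.array([[95,84,4],[95,-84,4],[-95,-84,4],[-95,84,4]])
ut=np.array([[192,211],[281,219],[269,322],[178,313]])
us=np.array([[195,342],[344,343],[275,414]]) # FL, NR, NL
f=lambda p:np.r_[(proj(t,world(p,F))-ut).ravel(),(proj(s,world(p,F[[0,2,3]]))-us).ravel()]
r=least_squares(f,[400,150,0]);print(r.x,np.round(r.fun,1))
np.save("p.npy",r.x)
draw(t,r.x,(0,.75),"pics/t2.png");draw(s,r.x,(0,.75),"pics/s2.png")
E
```

```text
[ 5.24796219e+02  1.47317939e+02 -1.00592190e-01] [-0.6 -1.8  0.9 -0.2  0.6  1.  -0.8 -0.8 -1.7 -0.3  2.8 -2.7  0.1  2.9]
pics/t2.png crop origin 139.75 189.0
pics/s2.png crop origin 182.75 252.5
```

View pics/t2.png

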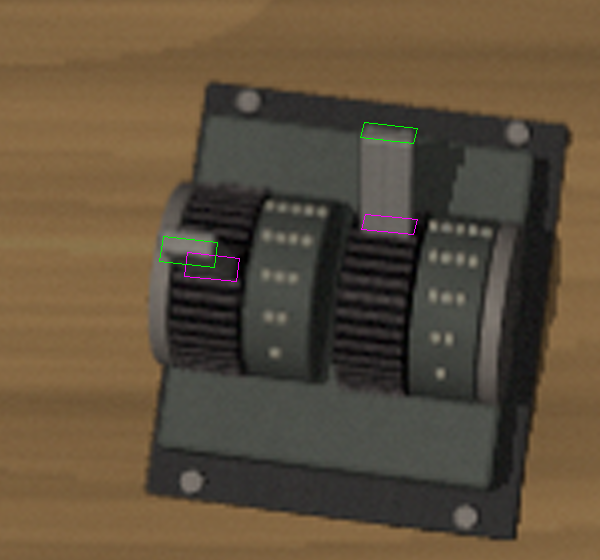

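View pics/s2.png

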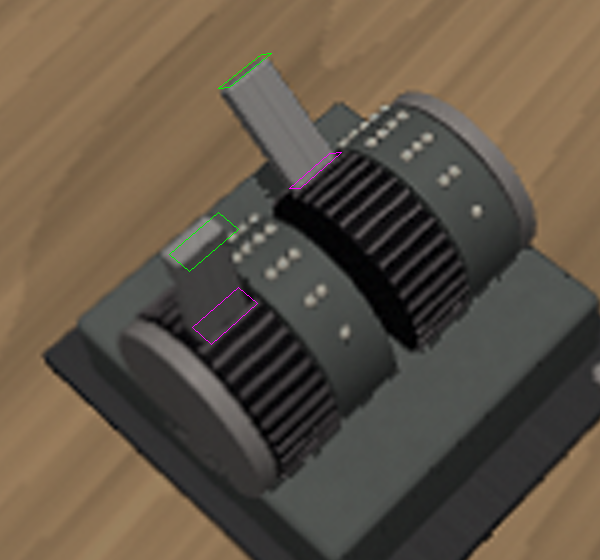

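```bash
cat >g.py <<'E'
from h import *
def go(*goals):
    o=get_obs();p=np.load("p.npy");T=R.from_euler("xyz",o["tcp_rot"]).as_matrix()
    y=world([0,0,p[2]],[[0,1,0]])[0]
    best=min((np.degrees(np.arctan2(s*y@T[:,2],s*y@T[:,1])) for s in(1,-1)),key=abs)
    T2=T@R.from_euler("x",best,degrees=True).as_matrix()
    print("t",o["time"],"turn",round(best,1),"j6",o["joint_positions"][5],"axes\n",np.round(T2,3))
    c=np.array(o["tool_pos"])
    for g in goals:
        w=world(p,[g])[0];print(g,"world",w.round(),"rel tool",np.round(T2.T@(w-c),1));c=w
E
python3 -c "
from g import *
go((95,-20,226),(95,-20,105),(-6,-20,105),(-6,-20,200))"
```

```text
t 0.2 turn -17.3 j6 -0.14600352139962258 axes
 [[-0.     0.1    0.995]
 [-0.001  0.995 -0.1  ]
 [-1.    -0.001 -0.   ]]
(95, -20, 226) world [617. 118. 226.] rel tool [ 4.000e-01 -3.217e+02  4.462e+02]
(95, -20, 105) world [617. 118. 105.] rel tool [1.21e+02 1.00e-01 0.00e+00]
(-6, -20, 105) world [517. 128. 105.] rel tool [   0.    0. -101.]
(-6, -20, 200) world [517. 128. 200.] rel tool [-95.   -0.1  -0. ]
```

Call:
send_rows(hand=0, moves=[[0,0,0,-8.7],[0,0,0,-8.6],[0,-23,32,0],[0,-23,32,0],[0,-23,32,0],[0,-23,32,0],[0,-23,32,0],[0,-23,32,0]])

```text
time: 1.2
tool_pos: [383.7, 325.4, 226.6]
tcp_rot: [-3.031, 1.571, -3.131]
contact_force: [-0.0, 0.2, -1.2]
grip_width: 16.4
```

Call:
send_rows(moves=[[0,-23,32,0],[0,-23,32,0],[0,-23,32,0],[0,-23,32,0],[0,-23,32,0],[0,-23,32,0],[0,-23,32,0],[0,-23,30,0]])

```text
time: 2.2
tool_pos: [617.9, 116.8, 226.4]
tcp_rot: [3.01, 1.57, 2.909]
contact_force: [-0.4, 1.2, -0.3]
grip_width: 0.7
```

```bash
python3 -c "
from g import *
go((95,-20,105),(-6,-20,105))"
```

```text
t 2.2 turn -0.0 j6 -1.4049552426864238 axes
 [[-0.001  0.1    0.995]
 [ 0.     0.995 -0.1  ]
 [-1.     0.    -0.001]]
(95, -20, 105) world [617. 118. 105.] rel tool [121.4   1.   -0.7]
(-6, -20, 105) world [517. 128. 105.] rel tool [ 1.00e-01 -0.00e+00 -1.01e+02]
```

Call:
send_rows(moves=[[40,1,0,0],[40,0,0,0],[30,0,0,0],[11,0,0,0],[0,0,0,0]])

```text
time: 2.82
tool_pos: [617.2, 118.7, 105.6]
tcp_rot: [-3.049, 1.57, 3.134]
contact_force: [0.6, -0.3, 0.2]
grip_width: 0.2
```

Call:
send_rows(moves=[[0,0,-14,0],[0,0,-14,0],[0,0,-14,0],[0,0,-14,0],[0,0,-14,0],[0,0,-14,0],[0,0,-12,0],[0,0,0,0]])

```text
time: 3.82
tool_pos: [521.9, 128.7, 106.9]
tcp_rot: [0.297, 1.569, 0.197]
contact_force: [0.8, 0.2, 1.5]
grip_width: 0.7
```

```bash
python3 -c "
from g import *
go((-6,-20,105),(-50,50,200),(-50,50,105),(6,50,105))
cv2.imwrite('pics/s3.png',cam('side')['image'][...,::-1])"
```

```text
t 3.825 turn 0.0 j6 -1.3713518197107177 axes
 [[ 0.002  0.1    0.995]
 [ 0.     0.995 -0.1  ]
 [-1.     0.001  0.002]]
(-6, -20, 105) world [517. 128. 105.] rel tool [ 1.9 -1.2 -4.9]
(-50, 50, 200) world [480. 202. 200.] rel tool [-95.   70.1 -43.8]
(-50, 50, 105) world [480. 202. 105.] rel tool [95.  -0.1 -0.2]
(6, 50, 105) world [536. 196. 105.] rel tool [ 0.1 -0.  56. ]
```

View pics/s3.png

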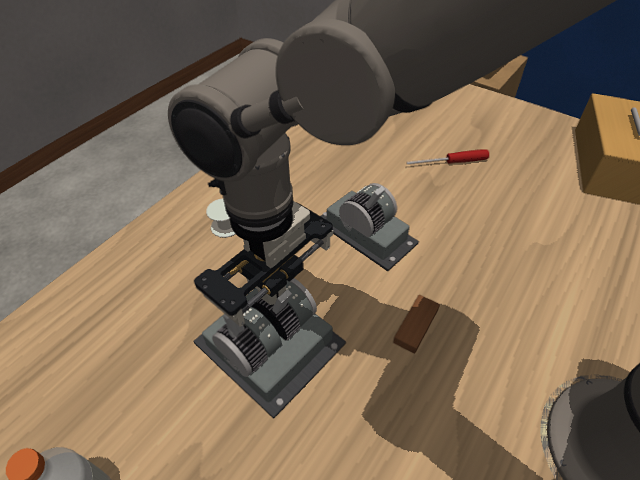

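Call:
send_rows(moves=[[0,0,-4,0],[0,0,0,0],[0,0,6,0],[-40,0,0,0],[-40,0,0,0],[-15,23,-17,0],[0,23,-17,0],[0,23,-17,0]])

```text
time: 4.88
tool_pos: [479.1, 202.4, 200.5]
tcp_rot: [-2.8, 1.569, -2.901]
contact_force: [-0.1, 0.4, -0.1]
grip_width: 0.2
```

```bash
python3 -c "
from g import *
go((-50,50,105),(6,50,105))"
```

```text
t 4.875 turn -0.0 j6 -1.2172667649494997 axes
 [[-0.002  0.1    0.995]
 [-0.     0.995 -0.1  ]
 [-1.    -0.001 -0.002]]
(-50, 50, 105) world [480. 202. 105.] rel tool [95.5 -0.2  1.1]
(6, 50, 105) world [536. 196. 105.] rel tool [-0.1 -0.  56. ]
```

Descend, push left lug forward, back off, lift and retreat toward the robot so that the top camera can see.

Call:
send_rows(moves=[[40,0,0,0],[40,0,0,0],[15,0,0,0],[0,0,14,0],[0,0,14,0],[0,0,14,0],[0,0,14,0],[0,0,0,0]])

```text
time: 5.88
tool_pos: [536.8, 196.1, 105.7]
tcp_rot: [0.258, 1.57, 0.157]
contact_force: [-0.9, 0.2, 0.8]
grip_width: 0.6
```

Call:
send_rows(moves=[[0,0,-8,0],[-40,0,0,0],[-40,0,0,0],[-20,10,-35,0],[0,30,-35,0],[0,40,-30,0],[0,40,-20,0],[0,0,0,0]])

```text
time: 6.88
tool_pos: [418.5, 330.8, 206.1]
tcp_rot: [0.954, 1.57, 0.858]
contact_force: [-0.2, -0.6, 0.4]
grip_width: 0.3
```

```bash
python3 -c "
from g import *
t=cam('top');p=np.load('p.npy');draw(t,p,(.436,-.436),'pics/t4.png')
draw(cam('side'),p,(.436,-.436),'pics/s4.png');go()"
```

```text
pics/t4.png crop origin 139.75 189.0
pics/s4.png crop origin 182.75 252.5
t 6.975 turn 0.1 j6 -0.950722075766019 axes
 [[ 0.001  0.1    0.995]
 [-0.     0.995 -0.1  ]
 [-1.    -0.     0.001]]
```

View pics/t4.png

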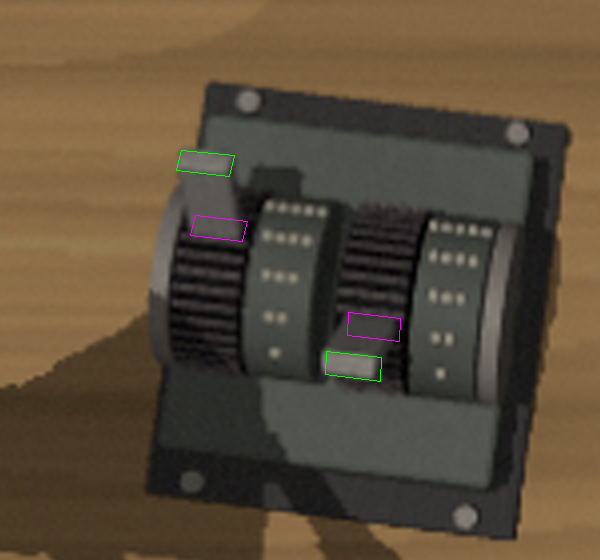

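View pics/s4.png

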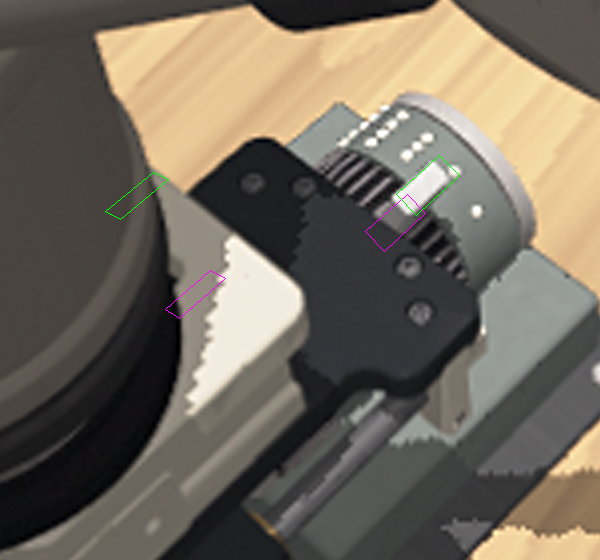

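In the top view, both lug ends lie on the ±0.436 overlays: left at about (205,163) and right at about (353,366) in the crop. The side view agrees for the right lug; the gripper hides the left one. The arm is clear of everything, so I'm handing in.

```bash
python3 -c "
from plant import *
print(get_obs()['contact_force']);print(close_job())"
```

```text
[-0.34149752  0.23211515 -0.27732925]
the job is handed in; nothing more can be done
None
```

The preset is set to 4-2 and the job is handed in, at about 7 s of robot time out of the 40 s allowed. I pushed the right lug back toward the robot to the two-dot row, then the left lug forward to the four-dot row, using the shut fingertips at about 105 mm.

- **Lug angles:** in the last top view, both lug ends lie on the outlines projected for +0.436 rad (left) and -0.436 rad (right), within a few hundredths of a radian by eye. The last side view confirms only the right lug, because the gripper hid the left one.
- **Arm:** it was parked clear at a height of about 206 mm, with the measured force under 0.5 N.
- **Single-wheel counter:** I never went near it, but I did not measure its lug again at the end.

No check failed or disagreed.

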